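# Bring the stereo microscope's stage lamp to full

### The arm

A 6-joint arm with a two-finger parallel gripper is mounted at the origin on the work surface. World frame = base frame: x ahead of the robot, y to its left, z up, the work surface at z = 0. Lengths are in m, angles in rad, forces in N, time in s.
With the tool pointing down it reaches from about 0.425 to 0.95 m from the base axis. Payload 3.5 kg.
Tool frame: the origin (TCP) lies between the finger pads; the fingertips stand 22 mm ahead of it and the grasp point (between the pads) lies 3 mm ahead of it (ctrl.nose_length is the z of the fingertips in the tool frame, in m); z points along the fingers, y is the line along which they close (so a half turn about z gives the same grasp; the last joint's range is limited). The gripper opens to 85 mm and grips with 20 to 120 N. Pads are 22 mm wide; open, the fingers measure 114 mm over their backs; the gripper's body (76 mm by 85 mm) begins 54 mm behind the grasp point. The pads swing forward as they close: fully open they stand 13 mm farther back than shut.
Start: joints at [1.038, 0.286, 1.577, -0, 1.279, -0.15], TCP at [0.252, 0.626, 0.253] pointing down, gripper open.
Joint ranges: [-2.77, 2.77], [-0.9, 2.22], [0.21, 2.48], [-1.53, 4.67], [0.24, 2.81], [-2.84, 2.84]. Speed limits (rad/s): [2.79, 2.79, 3.14, 3.14, 3.14, 3.14].

### API

Orientations are given as a unit quaternion [x, y, z, w].
In Python, from plant import ctrl gives the robot as it stands. The module is installed in compiled form; this text tells all that it offers.
- The arm moves only by the tool send_rows, never from a script. Its argument "rows" is text: rows parted by semicolons, each of 7 numbers parted by spaces: the turn, a rotation vector about the tool's x, y, z in normalised numbers (1 is 120 degrees), then the shift along the tool's x, y, z in a scale on which 1.0 is 600 mm, then the opening, from -1 (shut) to 1 (fully open). A call has 1 to 8 rows; each row is the pose to reach, as a shift and turn from the pose commanded when the call began, along the tool's axes at that moment; what a row does not reach only later rows make up. A row lasts 1/8 s, in which the tool goes at most 62.5 mm and 10.7 degrees, less where a joint would pass 70% of its speed; a pose out of reach is approached as far as the arm can. A shift or turn number past 1, either way, is cut back to 1. A call with a gripper value outside its range is refused whole. The fingers move at their own pace and stop on an object; "grip_force" is the grip in N (left out, the last holds). Time passes only in rows, so rows that repeat a pose let the fingers close. It gives the time, the measured TCP pose, the force, the opening and the grip force at its end, in the units of the state.
- ctrl.get_state(): the state, without advancing time (a new reading comes with each control period).
- ctrl.read_camera(name): name is "scene" or "top"; returns a dict with "color" (400x640x3 uint8, red, green, blue), "fx", "fy", "cx", "cy" (pixels), "D" ([k1, k2, p1, p2, k3] as OpenCV has them; the pictures are not rectified), "extrinsics" (4x4, takes a point from world to camera coordinates). Camera axes: x right, y down, z forward; pixel columns grow to the right and rows downward; lengths in m; the calibration is good to about 2 mm. A picture is of the moment at which its call begins. There is no depth.
- ctrl.sign_off(): hands the job in; it is judged then, once.
Trained networks look in a picture, given as the dict that the camera call returned (one of the last four; its "shot" number tells which), for a name from the list of things; names that differ only in an ending like _2 or _b are one class to them, and where a whole thing is asked for, a point or a joint stands for the part that bears it (a point fixed in the world has none). Each returns a list of dicts, best first, with "p" (0 to 1); they miss things now and then, are a little off and sometimes report something else, mostly with a low value. They report only what shows in the picture. A call takes as long as a camera call. They do not tell look-alikes from the thing itself.
- ctrl.look_for(picture, target): "position" ([x, y, z] in m, in the coordinates of the camera as it stood for that picture, good to about 4 mm: the middle of the surface that is visible of it).
The state is a dict: "time": time; "qpos": joint angles; "dq": joint speeds; "joint_efforts": joint torques, N m; "eef_pos": TCP position; "tcp_rot": TCP orientation; "contact_force": force on the tool from outside, world axes, zero at the start; "wrist_torque": the same for the moment, N m; "opening": opening from 0.0 (shut) to 1.0 (fully open); "finger_force": force on a finger pad.
Only numpy, scipy, OpenCV 4.12 (cv2) and the standard library are available. Lean on these libraries where they do the work, as an engineer would, in place of code of your own. Each camera call takes 0.05 s, during which the arm holds its last target. There are 200 camera calls.

### The job

Switch on the microscope's stage lamp: first press the power button on its base fully down and let it come up again, then push the lamp lever (the one with the wide flat paddle) away from the robot along its slot, past the half-light click, all the way to the far end stop, and leave it there. Only push, do not pinch the paddle or pick anything up. Leave the ball-topped dimmer lever as it is set, and do not disturb the vial and the dish on the base or the things on the table.

Things in the scene. Friction and masses are not known exactly. Their poses are not given: they have to be found in the camera images.
- microscope: stereo microscope, fixed to the table, turned up to 0.35 rad. White lamp base 240 (x) x 400 (y) x 60 mm high, top face at z 60 mm; origin at the centre of the base's underside, on the table; z up. The +y end of the base is the control panel, open from above, with the button, two lever plates and the vial; post and head stand over the -y half
- microscope_head (a point): bottom centre of the head's lens, 184 mm above the table, at microscope x 0, y -70 mm. The head spans y -115 to -30 mm and x -60 to 40 mm; two eyepieces rise from it towards -x, reaching about x -105 mm, height 350 mm. The post (25 mm dia., 360 mm high) is at x 0, y -165 mm, its focus block and knobs reach 50 mm to either side in x
- power_button (a joint): round black spring push button on the control panel, at microscope x -72 mm, y 125 mm; 0 = up, 0.006 m = fully down (takes 5 N), comes up by itself when let go; counts as pressed beyond 0.004
- power_button_top (a point): centre of the top face of the power button (24 mm diameter), to be pressed straight down
- lamp_lever (a joint): travel of the lamp lever in m along +x of the microscope: 0 to 0.003 = off (near end, where it starts), about 0.021 to 0.027 = half light (first click), 0.048 = full light (hard stop). Sprung humps at 0.012 and 0.036 must be pushed over: about 6 N for the first, 7 N for the second (brief peaks to 20 N at speed); else it slides with 1.5 N and stays in a click when let go
- lamp_lever_top (a point): top centre of the lamp lever's paddle, moving with it: a plain aluminium upright plate 36 mm wide (microscope y), 14 mm thick (x), 30 mm high, its lower edge 7 mm and top 37 mm above the base's top face. Its slot runs along microscope x. Push on the near (-x) face; fingers pressing its near and far 7 mm halves at once count as pinching
- lamp_unit: fixed black slot plate of the paddle lever, 100 x 46 x 4 mm, on the base at microscope x 0 and y 90 or 160 mm; the ball lever's like plate takes the other place: which is which varies. Origin at the centre of its underside, axes as the microscope's
- dimmer_ball (a point): centre of the 18 mm aluminium ball on top of the dimmer lever's 8 mm stem, 31 mm above the base's top face, in the other slot plate; slides freely with 2 N along microscope x, starts anywhere in its 48 mm of travel; must stay as it is
- vial: loose small glass vial, 24 mm diameter, 45 mm high, standing on the base's panel near microscope x 92 mm, y 125 mm, behind the levers; origin at the centre of its underside
- dish: loose flat glass dish with a round brown specimen disc in it, 72 mm diameter, 12 mm high, on the stage window under the head, near microscope x 0, y -60 mm; origin at the centre of its underside
- dish_stack: loose stack of clear dishes on the table left of the microscope, 90 mm diameter, 45 mm high; origin at the centre of its underside
- specimen_jar: loose amber jar with a black cap on the table left of the microscope, 66 mm diameter, 90 mm high; origin at the centre of its underside
- slide_box: loose plywood slide box on the table left of the microscope, 100 x 80 x 32 mm; origin at the centre of its underside
- forceps: loose steel forceps lying on the table left of the microscope, 120 mm long, 6 mm high; origin at the middle of the underside
- mug: loose white mug on the table left of the microscope, 76 mm diameter, 90 mm high; origin at the centre of its underside
Not all that is in view belongs to the job. Of the things like the vial, leave any that is brown; of the rest the smaller one is meant.

How it is judged:
By the outcome, as a careful person would: the job done as asked, in the order asked, and still so for the second after the job is handed in, with the robot touching nothing.
It also fails if it takes over 38 s, if anything falls off the work surface, if the arm or the gripper's body presses on something with over 40 N, if the wrist force passes 120 N, or if a joint passes its speed limit or range.

## Working session

There is one attempt and no reset: what is moved stays moved. The work goes in short steps, Python scripts to look and compute and a tool call to move; the robot and the scene stay as the last step left them, time stands still between calls to the robot, and variables do not carry over. Pictures are saved under pics/ and viewed, at most 10 in all, crops included, and the job is handed in when it is done.

Besides the shell and the picture viewer there is one more tool, called after "Emit:" by a JSON object that holds its "method" and its "body". send_rows: Moves the arm, as the interface text tells. Its arguments: {"type":"object","properties":{"rows":{"type":"string"},"grip_force":{"type":"number"}},"required":["rows"]}

```bash
mkdir -p pics
cat > h.py <<'E'
import numpy as np, cv2
from plant import ctrl
from scipy.spatial.transform import Rotation as R
def cam(n): return ctrl.read_camera(n)
def save(p,f,box=None,s=1):
    im=p["color"][:,:,::-1]
    if box: im=im[box[1]:box[3],box[0]:box[2]]
    cv2.imwrite("pics/"+f,cv2.resize(im,None,fx=s,fy=s,interpolation=cv2.INTER_CUBIC))
def KD(p): return np.array([[p["fx"],0,p["cx"]],[0,p["fy"],p["cy"]],[0,0,1.]]),np.array(p["D"],float)
def world(p,c): 
    T=np.array(p["extrinsics"]); return T[:3,:3].T@(np.array(c)-T[:3,3])
def proj(p,X):
    T=np.array(p["extrinsics"]);K,D=KD(p)
    return cv2.projectPoints(np.atleast_2d(np.array(X,float)),cv2.Rodrigues(T[:3,:3])[0],T[:3,3],K,D)[0][:,0]
def onz(p,uv,z):
    T=np.array(p["extrinsics"]);K,D=KD(p)
    n=cv2.undistortPoints(np.array(uv,float).reshape(-1,1,2),K,D)[:,0]
    d=np.c_[n,np.ones(len(n))]@T[:3,:3]; o=-T[:3,:3].T@T[:3,3]
    return o+d*((z-o[2])/d[:,2])[:,None]
E
python3 - <<'E'
from h import *
for n in("scene","top"):
    p=cam(n); save(p,n+"0.png")
    for t in("microscope","power_button","power_button_top","lamp_lever_top","lamp_lever","lamp_unit","dimmer_ball","vial","dish","microscope_head"):
        for r in ctrl.look_for(p,t)[:3]:
            w=world(p,r["position"]); print(n,t,round(r["p"],2),w.round(3),proj(p,w)[0].round())
s=ctrl.get_state();print(s["eef_pos"],s["tcp_rot"],s["time"],s["contact_force"],ctrl.nose_length)
E
```

```text
scene microscope 0.7 [ 0.623 -0.174  0.059] [240. 184.]
scene microscope 0.43 [ 0.556 -0.001  0.083] [304. 190.]
scene power_button_top 0.42 [ 0.557 -0.005  0.083] [302. 189.]
scene lamp_lever_top 0.45 [0.606 0.02  0.091] [296. 199.]
scene lamp_lever 0.71 [0.609 0.024 0.085] [296. 202.]
scene lamp_unit 0.68 [0.621 0.023 0.061] [293. 213.]
scene dimmer_ball 0.59 [ 0.643 -0.047  0.092] [265. 195.]
scene vial 0.73 [ 0.718 -0.039  0.097] [243. 208.]
scene vial 0.56 [ 0.801 -0.069  0.043] [208. 238.]
scene vial 0.48 [0.799 0.024 0.03 ] [236. 262.]
scene dish 0.92 [ 0.612 -0.185  0.069] [241. 177.]
scene microscope_head 0.78 [ 0.624 -0.168  0.065] [241. 183.]
scene microscope_head 0.68 [0.71  0.276 0.032] [353. 297.]
top microscope 0.7 [0.594 0.407 0.044] [189. 205.]
top microscope 0.57 [ 0.592 -0.176  0.061] [450. 212.]
top power_button 0.6 [ 0.55  -0.008  0.088] [375. 229.]
top power_button 0.57 [0.601 0.018 0.093] [364. 205.]
top power_button 0.49 [0.453 0.384 0.008] [200. 268.]
top power_button_top 0.37 [0.7   0.259 0.033] [257. 161.]
top lamp_lever_top 0.47 [0.602 0.017 0.099] [364. 204.]
top lamp_lever_top 0.18 [ 0.595 -0.174  0.063] [450. 211.]
top lamp_lever 0.41 [0.599 0.019 0.093] [363. 206.]
top lamp_lever 0.37 [ 0.712 -0.043  0.103] [393. 153.]
top lamp_unit 0.85 [0.622 0.015 0.061] [364. 196.]
top dimmer_ball 0.64 [0.597 0.405 0.041] [190. 204.]
top dimmer_ball 0.61 [ 0.644 -0.056  0.1  ] [399. 186.]
top vial 0.65 [ 0.791 -0.073  0.059] [404. 123.]
top vial 0.61 [0.794 0.021 0.048] [362. 122.]
top dish 0.58 [ 0.602 -0.195  0.07 ] [460. 207.]
top microscope_head 0.68 [ 0.587 -0.178  0.06 ] [451. 215.]
[0.25210024 0.62615482 0.25332247] [1.90232954e-01 9.81738979e-01 1.12217254e-05 6.38533303e-06] 1.1 [-0.1770476  -0.59159957  0.27862367] 0.022
```

View pics/scene0.png

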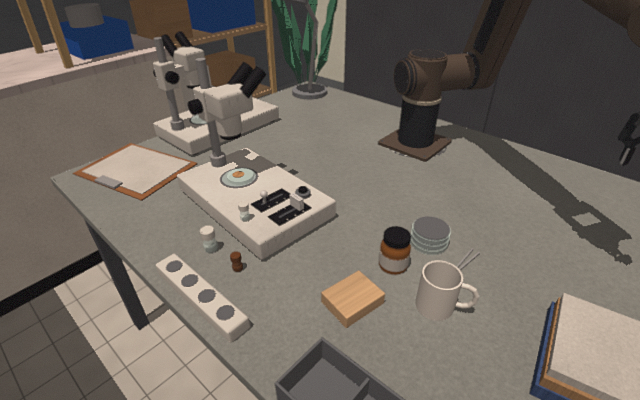

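View pics/top0.png

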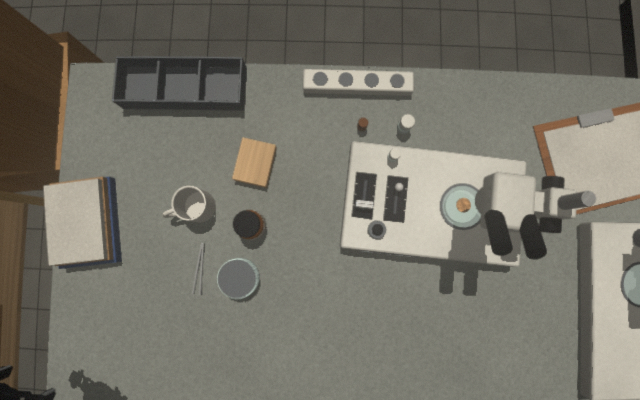

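The scene image shows the near microscope with its dish (240,178), button (302,190), paddle (297,201), dimmer ball (265,195) and vial on the base (243,209). In the top image these are: base corners about (352,142), (526,162), (519,265) and (342,249), button (377,229), paddle (365,204), ball (399,187), vial (395,154).

Possible mix-ups:
- **Microscope:** there is a second one at top (620,290). It has no visible panel parts, so I'm using the near one.
- **Vial:** the white one at (407,121) and the brown one at (362,123) stand on the table. The one meant is on the base at (395,154).
- **Lever:** the ball-topped one at (399,187) is the dimmer. The flat paddle at (365,204) is the one to push.

Run:
```python
from h import *
from scipy.optimize import least_squares
p=cam("top"); save(p,"topc.png",(330,130,530,280),4)
c=onz(p,[(352,142),(526,162),(519,265),(342,249)],.06); print(c.round(3))
L=np.array([[.12,.2],[.12,-.2],[-.12,-.2],[-.12,.2]])
def f(v):
    r=np.array([[np.cos(v[2]),-np.sin(v[2])],[np.sin(v[2]),np.cos(v[2])]])
    return ((L@r.T+v[:2])-c[:,:2]).ravel()
s=least_squares(f,[.6,-.1,0]); print(s.x,s.fun.round(4))
print(onz(p,[(377,229)],.085),onz(p,[(364.5,204)],.097),onz(p,[(399,187)],.091))
```

```text
[[ 0.744  0.043  0.06 ]
 [ 0.71  -0.351  0.06 ]
 [ 0.479 -0.331  0.06 ]
 [ 0.506  0.061  0.06 ]]
[ 0.6098164  -0.14464316 -0.07800851] [ 0.0011  0.0022  0.0039 -0.0021 -0.0046 -0.0034 -0.0004  0.0034]
[[ 0.55079951 -0.01179635  0.085     ]] [[0.60258861 0.01694685 0.097     ]] [[ 0.64145766 -0.05702421  0.091     ]]
```

View pics/topc.png

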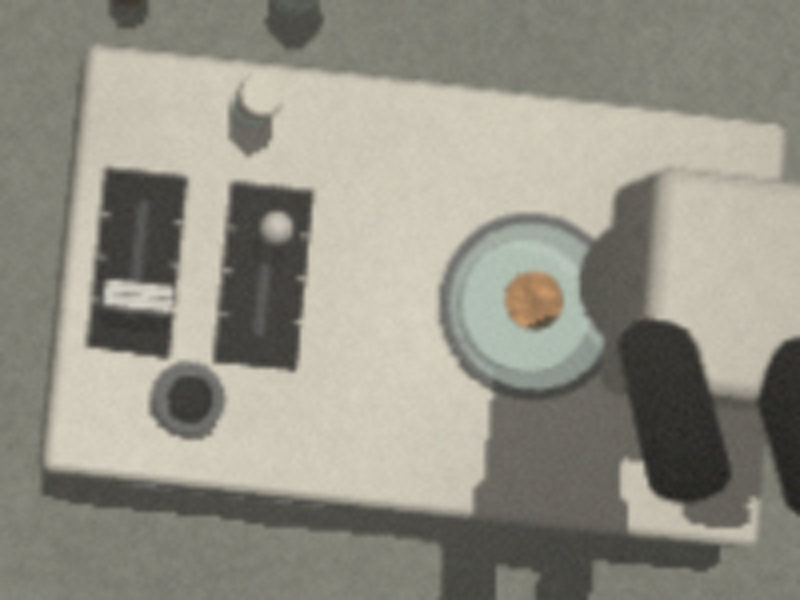

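The crop confirms the choice: the paddle is at crop (138,295) and the plate it sits in is the left one, at microscope y=160. The button is at (190,398) with a ring, the ball at (277,227) and the vial at (260,97). Next I'll refine the pose.

Run:
```python
from h import *
from scipy.optimize import least_squares
p=cam("top"); q=cam("scene"); save(q,"scc.png",(170,150,340,255),4.5)
px=np.array([(92,47),(783,125),(755,543),(45,468),(105,168),(188,177),(170,357),(87,347),(232,181),(313,191),(295,370),(215,361)])/4+[330,130]-.375
L=[(.12,.2,.06),(.12,-.2,.06),(-.12,-.2,.06),(-.12,.2,.06)]+[(x,y,.064) for y0 in(.16,.09) for x,y in((.05,y0+.023),(.05,y0-.023),(-.05,y0-.023),(-.05,y0+.023))]
L=np.array(L)
def W(v,L): return L@R.from_euler("z",v[2]).as_matrix().T+[v[0],v[1],0]
s=least_squares(lambda v:(proj(p,W(v,L))-px).ravel(),[.61,-.145,-.08],loss="soft_l1"); v=s.x
print(v,(proj(p,W(v,L))-px).round(1).tolist())
b=W(v,np.array([[-.072,.125,.07]]))[0];print("button",b)
for z in(.06,.065,.07,.075,.08,.085,.09):print(z,onz(p,[(190/4+330-.375,398/4+130-.375)],z)[0],W(v,np.array([[-.072,.125,z]]))[0],proj(q,[*W(v,np.array([[-.072,.125,z]]))[0]]))
lt=onz(p,[(138/4+330-.375,293/4+130-.375)],.097)[0]
print("lever",lt,"local",R.from_euler("z",-v[2]).apply(lt-[v[0],v[1],0]))
np.save("v.npy",v)
for n in("dimmer_ball","vial"):
  for r in ctrl.look_for(p,n):
    w=world(p,r["position"]);print(n,w.round(3),R.from_euler("z",-v[2]).apply(w-[v[0],v[1],0]).round(3))
```

```text
[ 0.61169001 -0.144251   -0.08524692] [[-1.3, -1.3], [1.6, -0.7], [1.5, 1.5], [-0.9, 0.9], [-0.0, -0.2], [-0.0, -0.2], [-0.0, -0.1], [-0.2, 0.1], [-0.2, 0.0], [0.2, -0.2], [0.5, 0.1], [-0.3, 0.1]]
button [ 0.55059443 -0.01357457  0.07      ]
0.06 [ 0.55131166 -0.01527747  0.06      ] [ 0.55059443 -0.01357457  0.06      ] [[302.08977006 194.40289447]]
0.065 [ 0.55115726 -0.01463542  0.065     ] [ 0.55059443 -0.01357457  0.065     ] [[302.02393014 192.794119  ]]
0.07 [ 0.55100286 -0.01399338  0.07      ] [ 0.55059443 -0.01357457  0.07      ] [[301.95773354 191.17571817]]
0.075 [ 0.55084846 -0.01335134  0.075     ] [ 0.55059443 -0.01357457  0.075     ] [[301.89117782 189.54761556]]
0.08 [ 0.55069406 -0.01270929  0.08      ] [ 0.55059443 -0.01357457  0.08      ] [[301.8242605  187.90973411]]
0.085 [ 0.55053965 -0.01206725  0.085     ] [ 0.55059443 -0.01357457  0.085     ] [[301.7569791  186.26199607]]
0.09 [ 0.55038525 -0.0114252   0.09      ] [ 0.55059443 -0.01357457  0.09      ] [[301.68933114 184.60432301]]
lever [0.60495719 0.01777853 0.097     ] local [-0.02050416  0.16086789  0.097     ]
vial [ 0.603 -0.193  0.073] [-0.004 -0.05   0.073]
vial [ 0.712 -0.044  0.106] [0.092 0.108 0.106]
vial [ 0.592 -0.176  0.064] [-0.017 -0.034  0.064]
vial [ 0.788 -0.074  0.06 ] [0.17  0.085 0.06 ]
vial [0.795 0.021 0.047] [0.168 0.181 0.047]
```

View pics/scc.png

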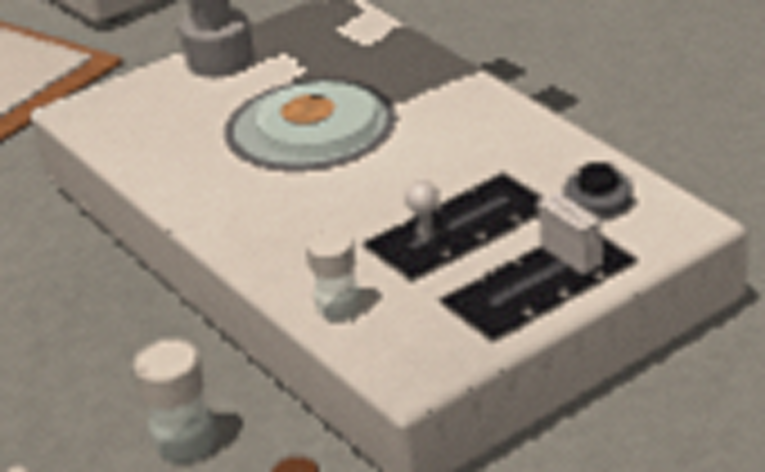

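```bash
cat >> h.py <<'E'
def plan(lx,ly,tipz):
    "turn (deg) and shift (mm) in tool axes to put the shut fingertips at microscope (lx,ly), world z tipz"
    v=np.load("v.npy"); s=ctrl.get_state(); A=R.from_quat(s["tcp_rot"])
    x=R.from_euler("z",v[2]).apply([-1,0,0]); z=np.array([0,0,-1.]); B=R.from_matrix(np.c_[x,np.cross(z,x),z])
    t=R.from_euler("z",v[2]).apply([lx,ly,0])+[v[0],v[1],tipz+ctrl.nose_length]
    tip=np.array(s["eef_pos"])+A.apply([0,0,ctrl.nose_length]); 
    l=R.from_euler("z",-v[2]).apply(tip-[v[0],v[1],0])
    print("t",s["time"],"tip local",(l*1e3).round(1),"F",np.round(s["contact_force"],1),"open",s["opening"],"nose",ctrl.nose_length)
    print("turn",(A.inv()*B).as_rotvec(degrees=True).round(2),"shift",(A.inv().apply(t-s["eef_pos"])*1e3).round(1))
E
python3 -c "
from h import *
plan(-.072,.125,.130)"
```

```text
t 1.35 tip local [-423.9  737.   231.3] F [ 0.1  0.  -0.2] open 0.998984571953232 nose 0.022
turn [  0.    -0.   -17.05] shift [-515.8 -481.9  101.3]
```

The rows are not in the units I measure in: shifts go in shares of 600 mm and turns go in shares of 120 degrees. I convert before sending: -516 mm is -0.86, -482 mm is -0.8033, -17 degrees is -0.1417.

Emit:
{"method": "send_rows", "body": {"rows": "0 0 -0.1417 -0.86 -0.8033 0.0833 -1;0 0 -0.1417 -0.86 -0.8033 0.0833 -1;0 0 -0.1417 -0.86 -0.8033 0.0833 -1;0 0 -0.1417 -0.86 -0.8033 0.0833 -1;0 0 -0.1417 -0.86 -0.8033 0.0833 -1;0 0 -0.1417 -0.86 -0.8033 0.0833 -1;0 0 -0.1417 -0.86 -0.8033 0.0833 -1;0 0 -0.1417 -0.86 -0.8033 0.0833 -1", "grip_force": 30}}

```text
time: 2.35
eef_pos: [0.4637, 0.1723, 0.2184]
tcp_rot: [0.043, 0.999, 0.0, 0.001]
contact_force: [-0.1, 0.0, 0.4]
opening: -0.001
finger_force: 0.0
```

```bash
python3 -c "
from h import *
plan(-.072,.125,.100)"
```

```text
t 2.35 tip local [-174.4  302.8  196.4] F [-0.1  0.   0.4] open -0.001094470313629624 nose 0.022
turn [ 0.03  0.08 -0.04] shift [-102.4 -177.8   96.5]
```

Converted, -178 mm is -0.2967, -102 mm is -0.17.

Emit:
{"method": "send_rows", "body": {"rows": "0 0 0 -0.17 -0.2967 0.1333 -1;0 0 0 -0.17 -0.2967 0.1333 -1;0 0 0 -0.17 -0.2967 0.1333 -1;0 0 0 -0.17 -0.2967 0.1333 -1;0 0 0 -0.17 -0.2967 0.1333 -1;0 0 0 -0.17 -0.2967 0.1333 -1"}}

```text
time: 3.1
eef_pos: [0.5492, -0.0114, 0.1383]
tcp_rot: [0.043, 0.999, 0.0, 0.0]
contact_force: [-0.6, 0.9, 0.3]
opening: 0.0
finger_force: 0.0
```

Run:
```python
from h import *
plan(-.072,.125,.085)
q=cam("scene"); save(q,"sc2.png",(200,100,360,220),5)
```

```text
t 3.1 tip local [-73.5 127.  116.3] F [-0.6  0.9  0.3] open 0.0003176701208794663 nose 0.022
turn [ 0.02  0.   -0.05] shift [-1.5 -2.  31.3]
```

View pics/sc2.png

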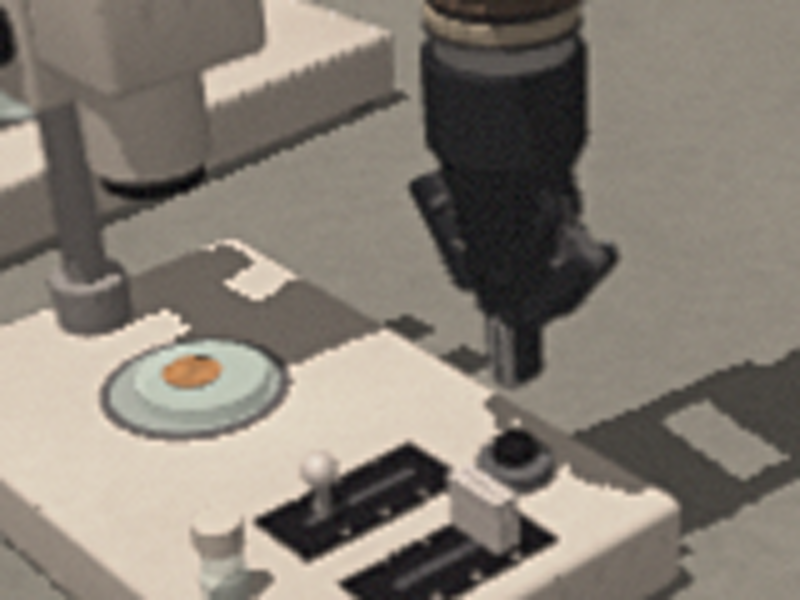

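The gripper hangs straight over the button (tip at 515,380 in the crop, button at 515,447), and the levers and vial haven't moved.

Converted, 32 mm is 0.0533, -1 mm is -0.0017.

Emit:
{"method": "send_rows", "body": {"rows": "0 0 0 -0.0017 -0.0017 0.0533 -1;0 0 0 -0.0017 -0.0017 0.0533 -1;0 0 0 -0.0017 -0.0017 0.0533 -1"}}

```text
time: 3.52
eef_pos: [0.5505, -0.0122, 0.1071]
tcp_rot: [0.042, 0.999, -0.0, 0.001]
contact_force: [1.0, 0.7, 0.1]
opening: -0.005
finger_force: 0.0
```

```bash
python3 -c "
from h import *
plan(-.072,.125,.069)"
```

```text
t 3.525 tip local [-72.2 126.4  85.1] F [1.  0.7 0.1] open -0.005484874802989136 nose 0.022
turn [-0.    0.06  0.03] shift [-0.2 -1.4 16.1]
```

Converted, 14 mm is 0.0233, 13 mm is 0.0217.

Emit:
{"method": "send_rows", "body": {"rows": "0 0 0 0 -0.0017 0.0117 -1;0 0 0 0 -0.0017 0.015 -1;0 0 0 0 -0.0017 0.0183 -1;0 0 0 0 -0.0017 0.0217 -1;0 0 0 0 -0.0017 0.0233 -1;0 0 0 0 -0.0017 0.0233 -1"}}

```text
time: 4.28
eef_pos: [0.5517, -0.0138, 0.0977]
tcp_rot: [0.043, 0.999, 0.0, 0.0]
contact_force: [-9.4, 4.1, 26.6]
opening: 0.003
finger_force: 12.8
```

26 N with the tip at z 75.7 mm: it has hit something hard, either the button bottomed out or the bezel. I'll back off in steps and read the force profile.

Converted, -4 mm is -0.0067.

Emit:
{"method": "send_rows", "body": {"rows": "0 0 0 0 0 -0.0067 -1;0 0 0 0 0 -0.0067 -1"}}

```text
time: 4.53
eef_pos: [0.5514, -0.0138, 0.098]
tcp_rot: [0.043, 0.999, 0.0, 0.002]
contact_force: [-0.4, 3.4, 10.5]
opening: 0.001
finger_force: 5.0
```

Converted, -2 mm is -0.0033.

Emit:
{"method": "send_rows", "body": {"rows": "0 0 0 0 0 -0.0033 -1;0 0 0 0 0 -0.0033 -1"}}

```text
time: 4.78
eef_pos: [0.5513, -0.014, 0.099]
tcp_rot: [0.043, 0.999, 0.0, 0.002]
contact_force: [2.8, 2.9, 4.2]
opening: 0.0
finger_force: 2.1
```

Emit:
{"method": "send_rows", "body": {"rows": "0 0 0 0 0 -0.0033 -1;0 0 0 0 0 -0.0033 -1"}}

```text
time: 5.03
eef_pos: [0.5506, -0.0143, 0.1002]
tcp_rot: [0.043, 0.999, -0.0, 0.001]
contact_force: [1.9, 1.2, 3.1]
opening: -0.001
finger_force: 1.8
```

Converted, -3 mm is -0.005.

Emit:
{"method": "send_rows", "body": {"rows": "0 0 0 0 0 -0.005 -1;0 0 0 0 0 -0.005 -1"}}

```text
time: 5.28
eef_pos: [0.5498, -0.0143, 0.1027]
tcp_rot: [0.043, 0.999, -0.0, -0.0]
contact_force: [1.3, -0.9, 1.9]
opening: 0.002
finger_force: 1.0
```

The profile is springy (5 N down to 1 N over about 5 mm), so the button bottomed out fully and is coming back up. I'll lift and move behind the paddle.

Converted, -35 mm is -0.0583.

Emit:
{"method": "send_rows", "body": {"rows": "0 0 0 0 0 -0.0583 -1;0 0 0 0 0 -0.0583 -1;0 0 0 0 0 -0.0583 -1"}}

```text
time: 5.65
eef_pos: [0.5488, -0.0139, 0.1365]
tcp_rot: [0.043, 0.999, 0.0, -0.002]
contact_force: [-1.2, 0.2, 0.1]
opening: -0.006
finger_force: 0.0
```

```bash
python3 -c "
from h import *
plan(-.064,.161,.115)"
```

```text
t 5.65 tip local [-73.9 124.6 114.5] F [-1.2  0.2  0.1] open -0.00603212091425053 nose 0.022
turn [ 0.01 -0.2  -0.04] shift [-9.8 36.4 -0.6]
```

Converted, 36 mm is 0.06, 34 mm is 0.0567.

Emit:
{"method": "send_rows", "body": {"rows": "0 0 0 -0.015 0.06 0 -1;0 0 0 -0.015 0.06 0 -1;0 0 0 -0.015 0.06 0 -1;0 0 0 -0.015 0.06 0.0333 -1;0 0 0 -0.015 0.06 0.0567 -1;0 0 0 -0.015 0.06 0.0567 -1;0 0 0 -0.015 0.06 0.0567 -1"}}

```text
time: 6.52
eef_pos: [0.5624, 0.0208, 0.1043]
tcp_rot: [0.043, 0.999, -0.0, 0.0]
contact_force: [-0.1, -0.1, 0.8]
opening: -0.004
finger_force: 0.0
```

Run:
```python
from h import *
plan(-.020,.161,.080)
a=cam("scene"); b=cam("top")
A=a["color"][100:220,200:360,::-1];B=b["color"][140:260,330:490,::-1]
cv2.imwrite("pics/c3.png",np.hstack([cv2.resize(i,None,fx=2.5,fy=2.5,interpolation=cv2.INTER_CUBIC) for i in(A,B)]))
```

```text
t 6.525 tip local [-63.2 160.2  82.3] F [-0.1 -0.1  0.8] open -0.0037759832197386905 nose 0.022
turn [-0.    0.01 -0.07] shift [-43.2   0.8   2.3]
```

View pics/c3.png

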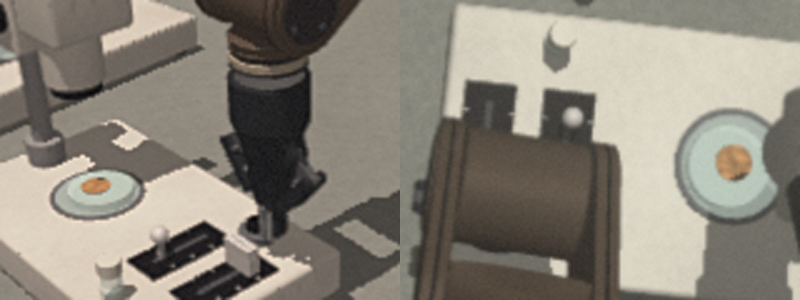

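The tip stands behind the paddle, at scene crop (270,225) with the paddle at (242,250). Ball and vial are untouched. Pushing along tool -x.

Converted, -40 mm is -0.0667, -36 mm is -0.06.

Emit:
{"method": "send_rows", "body": {"rows": "0 0 0 -0.0133 0.0017 0.0033 -1;0 0 0 -0.0267 0.0017 0.0033 -1;0 0 0 -0.0333 0.0017 0.0033 -1;0 0 0 -0.04 0.0017 0.0033 -1;0 0 0 -0.0467 0.0017 0.0033 -1;0 0 0 -0.0533 0.0017 0.0033 -1;0 0 0 -0.06 0.0017 0.0033 -1;0 0 0 -0.0667 0.0017 0.0033 -1"}}

```text
time: 7.62
eef_pos: [0.6024, 0.0186, 0.1019]
tcp_rot: [0.043, 0.999, 0.0, 0.0]
contact_force: [-0.1, 0.4, 0.4]
opening: -0.003
finger_force: 0.1
```

Converted, -18 mm is -0.03, -16 mm is -0.0267.

Emit:
{"method": "send_rows", "body": {"rows": "0 0 0 -0.0067 0 0 -1;0 0 0 -0.0133 0 0 -1;0 0 0 -0.02 0 0 -1;0 0 0 -0.0267 0 0 -1;0 0 0 -0.03 0 0 -1;0 0 0 -0.03 0 0 -1"}}

```text
time: 8.38
eef_pos: [0.6202, 0.0171, 0.1019]
tcp_rot: [0.043, 0.999, -0.0, 0.0]
contact_force: [-1.8, 0.2, 0.5]
opening: 0.004
finger_force: 0.8
```

```bash
python3 -c "
from h import *
plan(.006,.161,.080)"
```

```text
t 8.375 tip local [ -5.2 161.5  79.9] F [-1.8  0.2  0.5] open 0.003703377439351651 nose 0.022
turn [-0.    0.01 -0.05] shift [-11.2  -0.5  -0.1]
```

Emit:
{"method": "send_rows", "body": {"rows": "0 0 0 -0.0067 0 0 -1;0 0 0 -0.0117 0 0 -1;0 0 0 -0.0167 0 0 -1;0 0 0 -0.02 0 0 -1;0 0 0 -0.0217 0 0 -1;0 0 0 -0.0217 0 0 -1"}}

```text
time: 9.12
eef_pos: [0.6323, 0.016, 0.1021]
tcp_rot: [0.043, 0.999, -0.0, -0.001]
contact_force: [-4.4, 0.2, 3.0]
opening: 0.001
finger_force: 2.6
```

Converted, -4 mm is -0.0067, -3 mm is -0.005.

Emit:
{"method": "send_rows", "body": {"rows": "0 0 0 -0.0033 0 0 -1;0 0 0 -0.005 0 0 -1;0 0 0 -0.0067 0 0 -1;0 0 0 -0.0067 0 0 -1"}}

```text
time: 9.62
eef_pos: [0.6328, 0.016, 0.1022]
tcp_rot: [0.043, 0.999, 0.0, -0.007]
contact_force: [-15.8, -0.2, 12.0]
opening: -0.001
finger_force: 8.3
```

```bash
python3 -c "
from h import *
plan(.006,.161,.080)"
```

```text
t 9.625 tip local [  7.1 161.5  80.2] F [-15.8  -0.2  12. ] open -0.001076010997255711 nose 0.022
turn [-0.03 -0.77  0.  ] shift [ 1.4 -0.5  0.2]
```

It's on the hard stop, at the expected position. I'll back off, lift and look.

Converted, 180 mm is 0.3, -120 mm is -0.2.

Emit:
{"method": "send_rows", "body": {"rows": "0 0 0 0.005 0 0 -1;0 0 0 0.02 0 0 -1;0 0 0 0.04 0 0 -1;0 0 0 0.04 0 -0.05 -1;0 0 0 0.04 0 -0.1333 -1;0 0 0 0.1 0.1 -0.2 -1;0 0 0 0.1 0.2 -0.2 -1;0 0 0 0.1 0.3 -0.2 -1"}}

```text
time: 10.62
eef_pos: [0.5921, 0.1923, 0.2236]
tcp_rot: [0.044, 0.999, 0.0, 0.002]
contact_force: [1.0, -0.1, 0.6]
opening: -0.001
finger_force: 0.0
```

Converted, 180 mm is 0.3, 120 mm is 0.2.

Emit:
{"method": "send_rows", "body": {"rows": "0 0 0 0 0.1 0 -1;0 0 0 0 0.2 0 -1;0 0 0 0 0.3 0 -1;0 0 0 0 0.3 0 -1;0 0 0 0 0.3 0 -1"}}

```text
time: 11.25
eef_pos: [0.6072, 0.37, 0.2212]
tcp_rot: [0.043, 0.999, -0.0, -0.0]
contact_force: [0.9, -0.6, 0.3]
opening: -0.002
finger_force: 0.0
```

Run:
```python
from h import *
plan(.006,.161,.080)
a=cam("scene"); b=cam("top")
A=a["color"][150:270,180:340,::-1];B=b["color"][110:230,330:490,::-1]
cv2.imwrite("pics/c4.png",np.hstack([cv2.resize(i,None,fx=2.5,fy=2.5,interpolation=cv2.INTER_CUBIC) for i in(A,B)]))
v=np.load("v.npy")
for x in(-.024,.0,.024): print(x,(proj(b,R.from_euler("z",v[2]).apply([x,.16,.097])+[v[0],v[1],0])-[330,110])*2.5+[400,0])
```

```text
t 11.25 tip local [-48.3 512.  199.2] F [ 0.9 -0.6  0.3] open -0.001609417055864159 nose 0.022
turn [-0.04 -0.02 -0.01] shift [ -54.4 -350.9  119.4]
-0.024 [[485.91553736 236.39163145]]
0.0 [[488.7609055 208.3591378]]
0.024 [[491.57971887 180.46820938]]
```

View pics/c4.png

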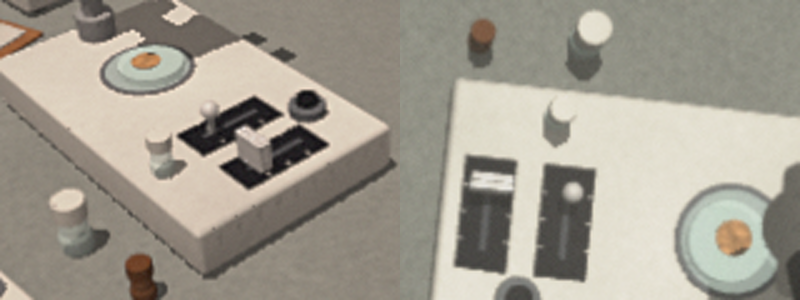

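The paddle is at the far end, seen at (492,181) where the full stop predicts (491.6,180.5). Button up, and the ball, vial and dish are where they were. Handing in.

```bash
python3 -c "
from plant import ctrl
print(ctrl.sign_off())"
```

```text
the job is handed in; nothing more can be done
None
```

The stage lamp is switched on: I pressed the power button fully down and it came back up, then pushed the paddle lever to its far stop and left it there; the final pictures show the dimmer ball, vial and dish unmoved, and the job was handed in at about 11 s of the 38 s allowed.

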